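# Fit the T-handle to the slab roller's jack screw

### The arm

A 6-joint arm with a two-finger parallel gripper is mounted at the origin on the work surface. World frame = base frame: x ahead of the robot, y to its left, z up, the work surface at z = 0. Lengths are in mm, angles in rad, forces in N, time in s.
With the tool pointing down it reaches from about 350 to 775 mm from the base axis. Payload 7.3 kg.
Tool frame: the origin (TCP) lies midway between the tips of the shut fingers; the grasp point (between the pads) lies 19 mm behind it (bot.hold_point_z is the distance from the TCP to the grasp point, in mm); z points along the fingers, y is the direction in which the jaws open and shut (so a half turn about z gives the same grasp; the last joint's range is limited). The gripper opens to 92 mm and grips with 3 to 60 N. Pads are 19 mm wide; open, the fingers measure 130 mm over their backs; the gripper's body (75 mm by 190 mm) begins 47 mm behind the grasp point.
Start: joints at [1.188, 0.342, 1.524, -0, 1.275, -0.146], TCP at [123.146, 510.376, 190.441] pointing down, gripper open.
Joint ranges: [-2.53, 2.53], [-0.77, 2.02], [0.04, 2.7], [-1, 4.14], [0.28, 2.66], [-3.11, 3.11]. Speed limits (rad/s): [2.57, 2.57, 3.14, 3.14, 3.14, 3.14].

### API

Orientations are given as [roll, pitch, yaw] about the fixed x, y, z axes, in that order (R = Rz(yaw) Ry(pitch) Rx(roll)).
In Python, from plant import bot gives the robot as it stands.
- The arm moves only by the tool servo_tool, never from a script. Its argument "series" is a list of rows, each a list of 5 numbers: the opening, from 0 (shut) to 1 (fully open), then the shift along the tool's x, y, z each as a share of 50 mm, from -1 to 1, then the turn about the tool's z as a share of 90 degrees, from -1 to 1. In form: [[gripper, tx, ty, tz, spin], ...]. A call has 1 to 20 rows; each row shifts and turns the commanded pose from where the row before left it, along the tool's axes as they then stand; what a row does not reach is not made up. A row lasts 1/8 s, in which the tool goes at most 62.5 mm and 10.7 degrees, less where a joint would pass 70% of its speed; a pose out of reach is approached as far as the arm can. A call with a number of a shift or a turn outside -1 to 1 is refused whole. A call with a gripper value outside its range is refused whole. The fingers move at their own pace and stop on an object; the grip force is fixed at half the most. Time passes only in rows, so rows that do not move let the fingers close. It gives the time, the measured TCP pose, the force and the opening at its end, in the units of the state.
- bot.get_obs(): the state, without advancing time (a new reading comes with each control period).
- bot.capture(name): name is "scene" or "top" or "wrist"; returns the picture (400x640x3 uint8, red, green, blue); there is no depth.
- bot.camera_model(name): a dict with "mtx" (3x3 intrinsics, pixels), "distortion" ([k1, k2, p1, p2, k3] as OpenCV has them; the pictures are not rectified), "world_from_camera" (4x4, takes a point from camera to world coordinates). Camera axes: x right, y up, looking along -z (the intrinsics and any distortion apply to the point x, -y, -z); pixel columns grow to the right and rows downward; lengths in mm; the calibration is good to about 2 mm. A picture is of the moment at which its call begins: read the wrist's pose just before it. camera_model takes no time and is no camera call; for the wrist camera it gives the pose at the moment of the call.
- bot.close_job(): hands the job in, once; it reports no verdict.
Trained networks look in the newest picture that a camera, given by its name, has taken for a name from the list of things; names that differ only in an ending like _2 or _b are one class to them, and where a whole thing is asked for, a point or a joint stands for the part that bears it (a point fixed in the world has none). Each returns a list of dicts, best first, with "p" (0 to 1); they miss things now and then, are a little off and sometimes report something else, mostly with a low value. They report only what shows in the picture. A call takes as long as a camera call. They do not tell look-alikes from the thing itself.
- bot.outline_of(camera, label): "mask" (400x640 bool, what is visible of it).
- bot.pinpoint(camera, label): "point" ([x, y, z] in mm, in the coordinates of the camera as it stood for that picture, good to about 4 mm: a listed point, or the origin of a listed thing).
The state is a dict: "time": time; "joint_positions": joint angles; "dq": joint speeds; "tau": joint torques, N m; "tool_pos": TCP position; "tcp_rot": TCP orientation; "contact_force": force on the tool from outside, world axes, zero at the start; "moment": the same for the moment, N m; "grip_width": finger opening in mm.
Only numpy, scipy, OpenCV 4.12 (cv2) and the standard library are available. Lean on these libraries where they do the work, as an engineer would, in place of code of your own. Each camera call takes 0.05 s, during which the arm holds its last target.

### The job

Fit the loose T-handle onto the bare square end of the slab roller's left-hand jack screw: set it on, turn it until it drops over the square, and let go of it so that it stands on the screw by itself. Then press it straight down from above until the spring ball clicks into it and it sits fully home on the collar. Leave the pots standing where they are.

Things in the scene. Friction and masses are not known exactly. Their poses are not given: they have to be found in the camera images.
- handle: The loose T-handle, a cast aluminium hub with a steel bar, about 0.32 kg, standing on the bench socket down. Hub: a square block 42 x 42 mm, 66 mm tall. A 14 mm round bar with 20 mm ball ends passes through it along the handle's x axis, 190 mm long overall, centre line 52 mm above the hub's underside. Origin: centre of the hub's underside; z up, the hub's and the bore's flats square to x and y.
- handle_mouth (a point): Centre of the socket's mouth in the hub's underside (the handle's origin and axes). From below: a round mouth 30 mm wide, 8 mm deep, then a 21.2 mm square bore that ends 44 mm above the underside. In the middle of each of its four flats is a dimple 12 mm wide, 21 mm above the underside. It fits the screw in any of the four quarter turns.
- handle_top (a point): Centre of the hub's flat top face, 66 mm above its underside, axes of the handle: the place to press.
- screw_top (a point): Centre of the top of the bare upright screw end on the left (+y) side frame of the slab roller. It is a 20 mm square, 40 mm long, top edges chamfered 3 mm. Axes of this point: the machine's. How the square itself is turned varies and is not reported: look or feel. The screw turns only stiffly (0.5 N m) and does not follow a lightly pressed handle.
- collar (a point): Centre of the top of the 42 mm round collar at the foot of that square, 168 mm above the bench, 40 mm below screw_top: the hub's underside rests here when home. Turned wrongly, the hub stops 27 to 32 mm above it; within about 3 degrees of a fit it drops freely some 10 mm, onto the spring ball, and stays 15 to 19 mm above it. The other screw, 350 mm away, already has its handle.
- ball (a joint): Spring ball in one flat of the screw end, 21 mm above the collar, in m: 0 = fully out (3.5 mm proud), 0.0015 or more = pressed in by a bore. A handle let go on it stays on the ball, leaning up to 8 degrees; a push of 8 to 15 N on the hub's top drives it past, and at home the ball springs into a dimple and reads about 0 again.
- jar_a: Terracotta jar with a narrow neck and one ear, 158 mm tall, 86 mm wide; origin at the centre of its foot. To be left alone.
- jar_b: Smaller terracotta jar without an ear, 134 mm tall, 84 mm wide; origin at the centre of its foot. To be left alone.
- jar_c: Taller terracotta jar with an ear, 182 mm tall, 89 mm wide; origin at the centre of its foot. To be left alone.
There are look-alikes about, which are no part of the job. There is more than one size of the handle; the job needs the largest.

How it is judged (in metres and radians):
On the way:
1. the T-handle, let go, stands on the left-hand screw with its bore over the square, resting on the spring ball, not yet pressed home (horizontal distance between handle and collar below 0.004 m and z of handle in the frame of collar between 0.003 and 0.024 m and angle between handle's own z axis and vertical below 0.2 rad and contact force between the fingers and handle below 0.1 N), for 0.2 s.
At the end, for the whole second after the job is handed in: The T-handle sits home on the left-hand screw: hub underside within 2 mm of the collar and 3 mm of its axis, upright within 0.06 rad, the spring ball out in its dimple (within 0.8 mm of fully out), at rest and released (horizontal distance between handle and collar below 0.003 m and z of handle in the frame of collar below 0.002 m and angle between handle's own z axis and vertical below 0.06 rad and value of joint ball below 0.0008 m and linear speed of handle below 0.02 m/s); the robot touches nothing.
It fails at once if a pot is tipped or shifted by more than 25 mm (distance of any of jar_a, jar_b, jar_c from where it was at the start of the episode above 0.025 m or angle between any of jar_a, jar_b, jar_c's own z axis and vertical above 0.3 rad).
It also fails if it takes over 67 s, if anything falls off the work surface, if the arm or the gripper's body presses on something with over 40 N, if the wrist force passes 120 N, or if a joint passes its speed limit or range.

## Working session

There is one attempt and no reset: what is moved stays moved. The work goes in short steps, Python scripts to look and compute and a tool call to move; the robot and the scene stay as the last step left them, time stands still between calls to the robot, and variables do not carry over. Pictures are saved under pics/ and viewed, and the job is handed in when it is done.

Besides the shell and the picture viewer there is one more tool, called as name(argument=value, ...), one argument or row to a line, values as JSON. servo_tool: Moves the arm, as the interface text tells. Shift numbers are shares of 50 mm and turn numbers shares of 90 degrees, none past 1 either way. Its arguments: {"type":"object","properties":{"series":{"type":"array"}},"required":["series"]}

```bash
ls; mkdir -p pics; cat > h.py <<'E'
import numpy as np, cv2
from plant import bot
def save(name,img): cv2.imwrite('pics/'+name+'.png',cv2.cvtColor(img,cv2.COLOR_RGB2BGR))
def w(cm,p):
    T=np.array(cm['world_from_camera']); return (T@np.append(p,1))[:3]
def proj(cm,P):
    T=np.linalg.inv(np.array(cm['world_from_camera'])); P=np.atleast_2d(P)
    c=(T[:3,:3]@P.T).T+T[:3,3]; c=c*[1,-1,-1]
    return cv2.projectPoints(c,np.zeros(3),np.zeros(3),np.array(cm['mtx'],float),np.array(cm['distortion'],float))[0].reshape(-1,2)
def ray_z(cm,uv,z):
    n=cv2.undistortPoints(np.array([[uv]],float),np.array(cm['mtx'],float),np.array(cm['distortion'],float))[0,0]
    T=np.array(cm['world_from_camera']); d=T[:3,:3]@np.array([n[0],-n[1],-1]); o=T[:3,3]
    return o+d*(z-o[2])/d[2]
E
python3 - <<'E'
from h import *
s=bot.get_obs(); print(s)
for c in ['scene','top','wrist']:
    save(c+'0',bot.capture(c)); cm=bot.camera_model(c); print(c,np.round(cm['world_from_camera'],3).tolist(),cm['mtx'])
    for l in ['handle','handle_top','screw_top','collar','jar_a']:
        for r in bot.pinpoint(c,l)[:5]: print(l,round(r['p'],2),w(cm,r['point']).round(1),proj(cm,w(cm,r['point'])).round())
E
```

```text
pics
{'time': 0.0, 'joint_positions': array([ 1.18799267e+00,  3.42737208e-01,  1.52501702e+00,  1.19932752e-05,
        1.27538344e+00, -1.45982610e-01]), 'dq': array([-0.00070009, -0.0004168 , -0.00040317,  0.00234305, -0.00022417,
        0.00051452]), 'tau': array([-2.60759180e-04, -4.31247175e+01, -2.44218546e+01,  7.16391834e-02,
        5.61482913e-02, -1.25706447e-04]), 'tool_pos': array([122.96485461, 509.92582963, 189.73748373]), 'tcp_rot': array([-3.14006575e+00, -2.36090336e-04,  2.90476793e+00]), 'contact_force': array([-0.38068912,  0.0193381 , -0.33179929]), 'moment': array([-0.04695688, -0.02459024, -0.0223502 ]), 'grip_width': 91.78375685861938}
scene [[-0.465, -0.511, 0.723, 1339.535], [0.885, -0.251, 0.392, 575.025], [-0.019, 0.822, 0.569, 751.924], [0.0, 0.0, 0.0, 1.0]] [[480.05858898   0.         315.89719225]
 [  0.         480.05858898 206.09890193]
 [  0.           0.           1.        ]]
handle 0.81 [635.9   8.9  -1.9] [[250. 255.]]
handle 0.75 [ 4.59e+02 -3.26e+01 -1.00e-01] [[274. 212.]]
handle 0.73 [466.6 108.1  64.2] [[318. 207.]]
handle 0.71 [463.7 108
[... 776 characters left out ...]
dle 0.79 [4.651e+02 1.085e+02 1.000e-01] [[344. 244.]]
handle_top 0.9 [638.7   4.4  47.5] [[385. 176.]]
handle_top 0.88 [463.2 109.6  68.1] [[345. 243.]]
handle_top 0.81 [456.9 -34.   45.2] [[401. 246.]]
handle_top 0.48 [ 614.9 -128.4  164. ] [[451. 174.]]
screw_top 0.73 [ 617.5 -132.1  208.5] [[459. 168.]]
collar 0.78 [ 615.2 -130.5  165.8] [[452. 174.]]
jar_a 0.69 [645.8 419.7  -4.7] [[231. 177.]]
jar_a 0.55 [636.9 220.   -3.6] [[303. 181.]]
wrist [[0.234, -0.937, -0.26, 51.676], [0.972, 0.226, 0.062, 527.489], [0.001, -0.267, 0.964, 385.496], [0.0, 0.0, 0.0, 1.0]] [[335.09872123   0.         319.33065174]
 [  0.         335.09872123 196.94061409]
 [  0.           0.           1.        ]]
```

```bash
python3 - <<'E'
import cv2
a=cv2.imread('pics/scene0.png');b=cv2.imread('pics/top0.png')
cv2.imwrite('pics/a1.png',a); 
cv2.imwrite('pics/a2.png',cv2.resize(b[130:290,300:520],None,fx=3.6,fy=3.6,interpolation=cv2.INTER_CUBIC))
cv2.imwrite('pics/a3.png',cv2.resize(a[120:280,170:390],None,fx=3.6,fy=3.6,interpolation=cv2.INTER_CUBIC))
E
```

```text
(no output)
```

View pics/scene0.png

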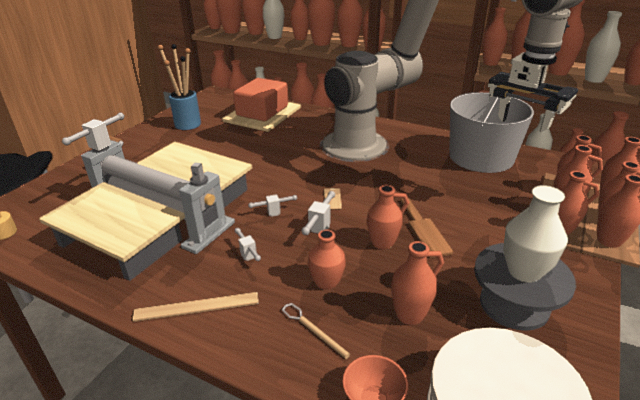

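View pics/top0.png

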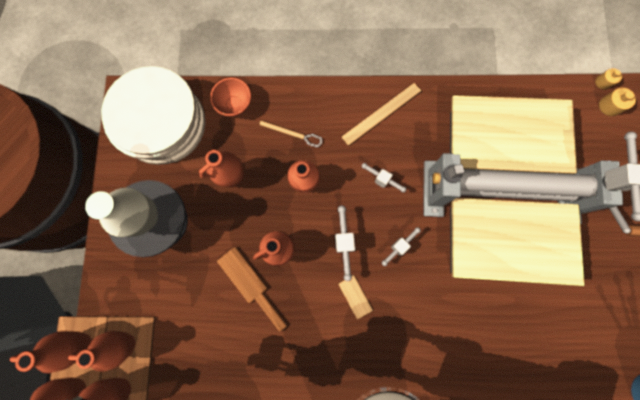

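View pics/a2.png

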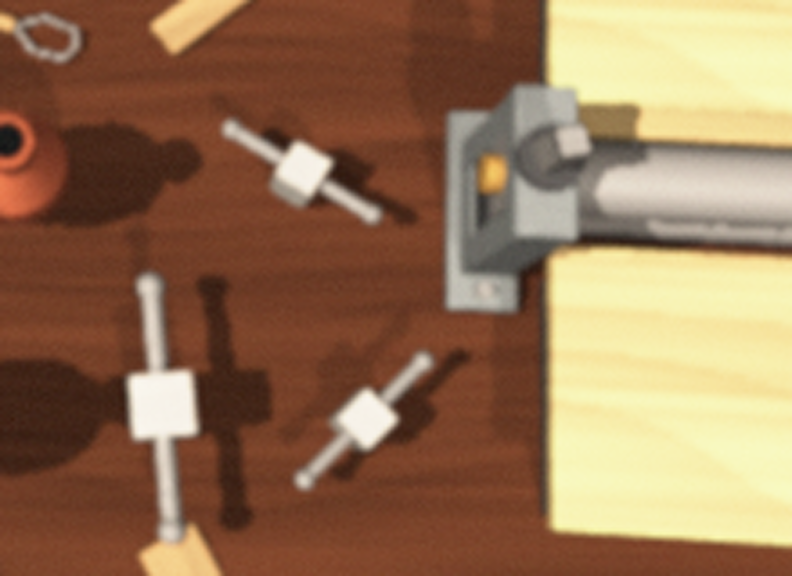

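View pics/a3.png

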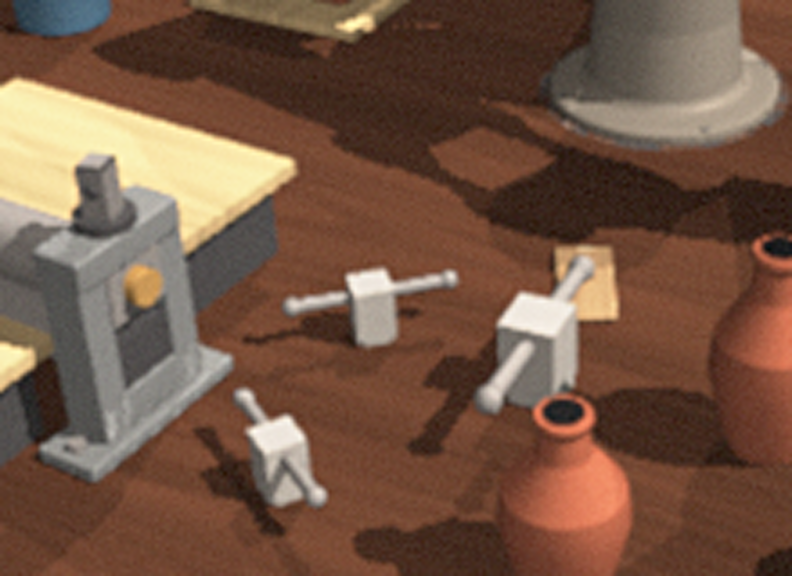

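The hub candidates in the top picture are (345,243), (385,177) and (403,246). The one at (345,243) has a clearly bigger hub and a longer bar, and the network puts its top at about 66 mm against 46 mm for the others, so it is the one meant. The enlarged crops agree. The jars are at (303,177), (222,168) and (275,248). Next I measure the bar angle and the screw square.

```bash
python3 - <<'E'
from h import *
img=bot.capture('top'); cm=bot.camera_model('top')
for r in bot.outline_of('top','handle')[:4]:
    m=r['mask'].astype(np.uint8); ys,xs=np.nonzero(m); print(round(r['p'],2),m.sum(),xs.mean(),ys.mean())
    if m.sum()<50: continue
    (c,sz,a)=cv2.minAreaRect(np.c_[xs,ys].astype(np.float32)); bp=cv2.boxPoints((c,sz,a))
    # PCA ends at z=52
    P=np.c_[xs,ys].astype(float)
    W=np.array([ray_z(cm,p,52)[:2] for p in P]); 
    hc=W.mean(0); u,s,vt=np.linalg.svd(W-hc,full_matrices=False); t=(W-hc)@vt[0]
    print('c',hc.round(1),'len',np.ptp(t).round(1),'yaw',np.degrees(np.arctan2(vt[0][1],vt[0][0])).round(2))
    e=[W[t<t.min()+12].mean(0),W[t>t.max()-12].mean(0)];d=e[1]-e[0];print(np.round(e,1).tolist(),np.mean(e,0).round(1),np.degrees(np.arctan2(d[1],d[0])).round(2))
cv2.imwrite('pics/sq.png',cv2.cvtColor(cv2.resize(img[145:200,425:480],None,fx=10,fy=10,interpolation=cv2.INTER_CUBIC),cv2.COLOR_RGB2BGR))
E
```

```text
0.88 319 383.22884012539186 177.06269592476488
c [634.2   9. ] len 129.1 yaw -121.16
[[665.9, 58.6], [604.8, -41.4]] [635.4   8.6] -121.39
0.78 625 344.1632 243.3584
c [463.  110.1] len 188.6 yaw -175.48
[[552.0, 117.8], [376.2, 101.6]] [464.1 109.7] -174.75
0.7 730 302.7945205479452 175.3958904109589
c [637.8 217.5] len 82.3 yaw 172.33
[[672.5, 213.2], [604.8, 222.4]] [638.6 217.8] 172.26
0.6 402 401.10696517412936 246.181592039801
c [457. -32.] len 125.3 yaw 134.62
[[497.0, -73.0], [416.5, 7.8]] [456.7 -32.6] 134.86
```

View pics/sq.png

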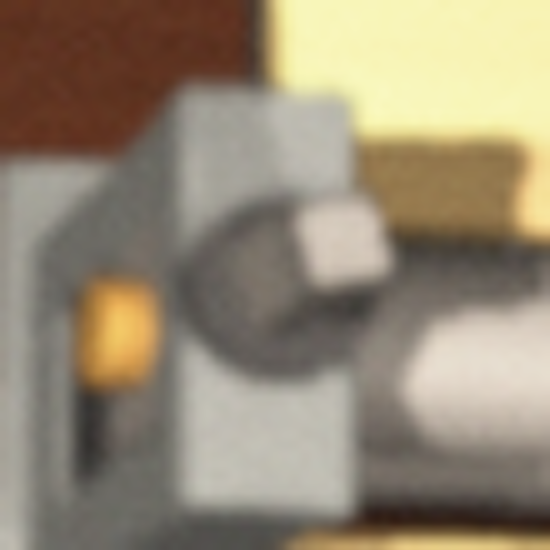

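servo_tool(
  series=[
    [1, 0, 0, -0.6, 0],
    [1, 0, 0, -0.6, -0.1],
    [1, 0, 0, 0, -0.1],
    [1, 0, 0, 0, 0],
  ],
)

```text
time: 1.5
tool_pos: [123.2, 510.4, 250.6]
tcp_rot: [3.141, 0.0, -3.066]
contact_force: [0.1, 0.3, -0.7]
grip_width: 91.7
```

servo_tool(
  series=[
    [1, -0.516, -0.708, 0, -0.008],
    [1, -0.516, -0.708, 0, 0],
    [1, -0.516, -0.708, 0, 0],
    [1, -0.516, -0.708, 0, 0],
    [1, -0.516, -0.708, 0, 0],
    [1, -0.516, -0.708, 0, 0],
    [1, -0.516, -0.708, 0, 0],
    [1, -0.516, -0.708, 0, 0],
    [1, -0.516, -0.708, 0, 0],
    [1, -0.516, -0.708, 0, 0],
    [1, -0.516, -0.708, 0, 0],
    [1, -0.516, -0.708, 0, 0],
    [1, 0, 0, 0, 0],
  ],
)

```text
time: 3.12
tool_pos: [470.3, 112.7, 249.5]
tcp_rot: [-3.141, -0.001, -3.059]
contact_force: [0.3, 0.1, -0.2]
grip_width: 91.8
```

```bash
python3 - <<'E'
from h import *
s=bot.get_obs(); print(s['tool_pos'],s['tcp_rot'],s['time'])
cm=bot.camera_model('wrist');img=bot.capture('wrist'); save('w1',img)
for l in ['handle','handle_top']:
    for r in bot.pinpoint('wrist',l)[:3]: print(l,round(r['p'],2),w(cm,r['point']).round(1),proj(cm,w(cm,r['point'])).round())
E
```

```text
[470.33738596 112.6694047  249.45741044] [-3.14124294e+00 -1.35409243e-03 -3.05873554e+00] 3.125
handle 0.89 [453.6 -36.6   2.9] [[206. 139.]]
handle 0.8 [ 6.358e+02  3.600e+00 -3.000e-01] [[235. 267.]]
handle 0.77 [463.6 108.    2.1] [[316. 156.]]
handle_top 0.76 [462.5 105.9  68.2] [[313. 164.]]
handle_top 0.59 [452.5 -33.   47.1] [[196. 142.]]
```

View pics/w1.png

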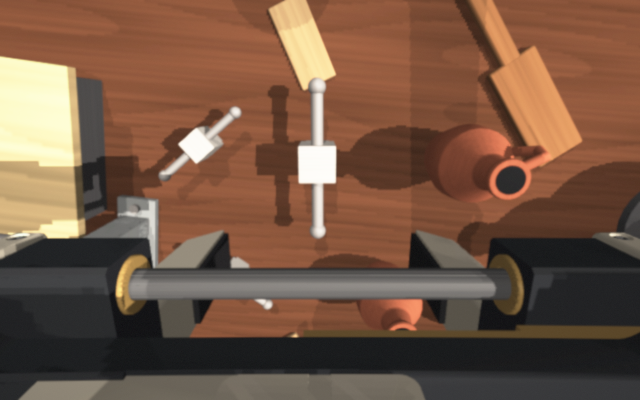

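The wrist picture shows the big handle at (317,163) with its bar ends at (317,86) and (318,231). jar_a is at (480,165) and the small look-alike is at (200,145).

```bash
python3 - <<'E'
from h import *
cm=bot.camera_model('wrist'); img=cv2.imread('pics/w1.png')
g=img.min(2); c=g[130:200,280:350]; m=((c>170)).astype(np.uint8)
n,l,st,ce=cv2.connectedComponentsWithStats(m); print(st.tolist())
i=1+st[1:,4].argmax(); cc=cv2.findContours((l==i).astype(np.uint8),0,1)[0][0]; o=cv2.morphologyEx((l==i).astype(np.uint8),cv2.MORPH_OPEN,np.ones((15,15)));ys,xs=np.nonzero(o)
r=cv2.minAreaRect(np.c_[xs,ys].astype(np.float32));print(r, xs.mean()+280,ys.mean()+130)
print(ray_z(cm,(xs.mean()+280,ys.mean()+130),66))
bp=cv2.boxPoints(r)+[280,130]; print([ray_z(cm,p,66).round(1).tolist() for p in bp])
for p in [(317,86),(318.5,231)]: print(ray_z(cm,p,52))
cv2.imwrite('pics/w1c.png',cv2.resize(img[70:250,230:400],None,fx=3.3,fy=3.3,interpolation=cv2.INTER_CUBIC))
E
```

```text
[[0, 0, 70, 70, 3242], [18, 0, 38, 70, 1658]]
((36.5, 34.0), (36.0, 37.0), 90.0) 316.7402597402597 163.87662337662337
[461.24449467 112.42261522  66.        ]
[[442.9, 89.6, 66.0], [439.2, 131.1, 66.0], [480.5, 135.4, 66.0], [484.3, 92.6, 66.0]]
[376.47682061 105.27364403  52.        ]
[548.06253528 122.09273419  52.        ]
```

View pics/w1c.png

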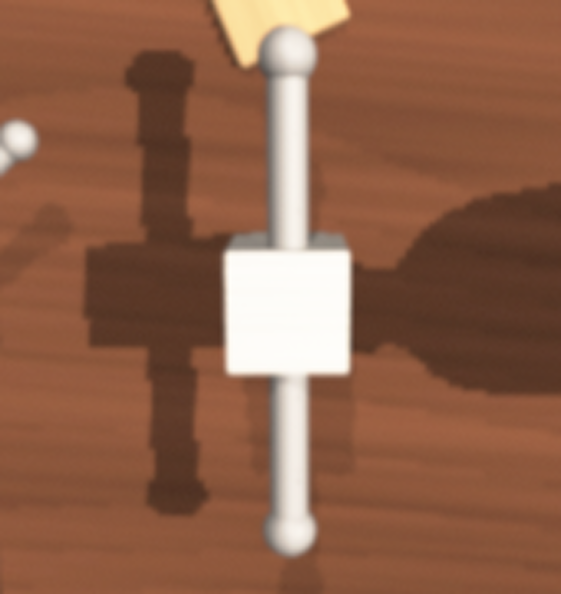

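servo_tool(
  series=[
    [1, 0.156, 0, 0.5, -0.006],
    [1, 0, 0, 0.8, 0],
    [1, 0, 0, 0.8, 0],
    [1, 0, 0, 0.8, 0],
    [1, 0, 0, 0.6, 0],
    [1, 0, 0, 0, 0],
    [1, 0, 0, 0, 0],
  ],
)

```text
time: 4.15
tool_pos: [462.0, 114.7, 76.7]
tcp_rot: [3.141, 0.002, -3.042]
contact_force: [0.5, 0.1, 0.9]
grip_width: 91.6
```

```bash
python3 - <<'E'
from h import *
s=bot.get_obs(); print(s['tool_pos'],s['tcp_rot'],s['time'])
save('w2',bot.capture('wrist'));save('s2',cv2.resize(bot.capture('scene')[150:270,240:420],None,fx=4,fy=4))
E
```

```text
[462.00751182 114.71322017  76.6763488 ] [ 3.14147970e+00  1.88167338e-03 -3.04168564e+00] 4.15
```

View pics/w2.png

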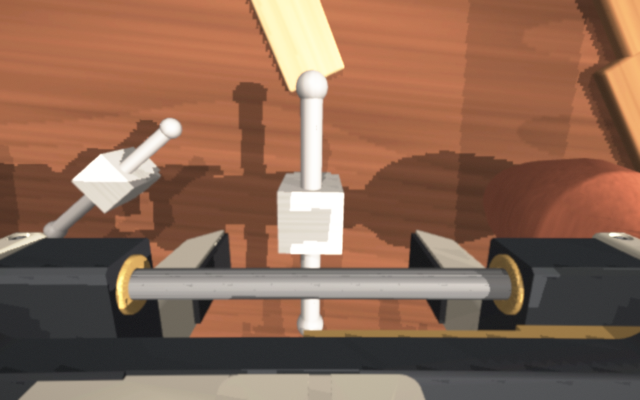

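View pics/s2.png

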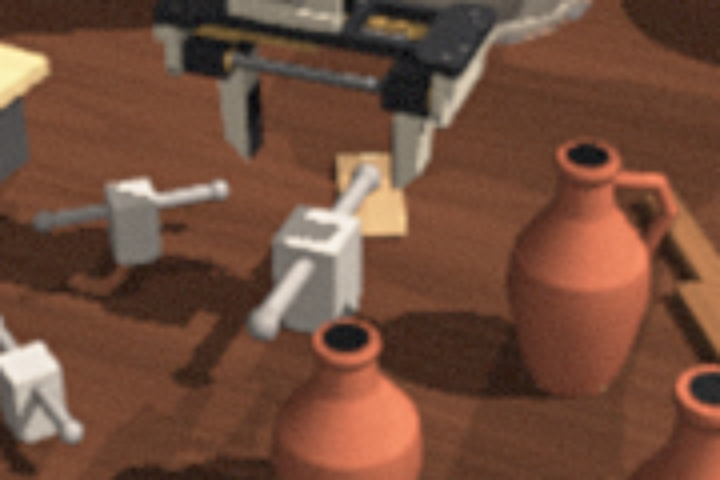

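```bash
python3 - <<'E'
from h import *
cm=bot.camera_model('wrist'); s=bot.get_obs()
# hub top far edge y~189? near edge 253; corners
for p in [(280,189),(342,189),(279,253),(343,253)]: print(p,ray_z(cm,p,66).round(1))
for p in [(312,86),(311,325)]: print(p,ray_z(cm,p,52).round(1))
print(proj(cm,s['tool_pos']), s['contact_force'])
img=cv2.imread('pics/w2.png'); cv2.imwrite('pics/w2c.png',cv2.resize(img[160:270,240:380],None,fx=5,fy=5,interpolation=cv2.INTER_CUBIC))
E
```

```text
(280, 189) [443.5  88.1  66. ]
(342, 189) [439.6 127.2  66. ]
(279, 253) [487.7  90.5  66. ]
(343, 253) [483.4 133.1  66. ]
(312, 86) [379.3 102.2  52. ]
(311, 325) [551.5 117.7  52. ]
[[318.39675314 226.87233353]] [-0.10554908 -0.21853035 -0.02148597]
```

View pics/w2c.png

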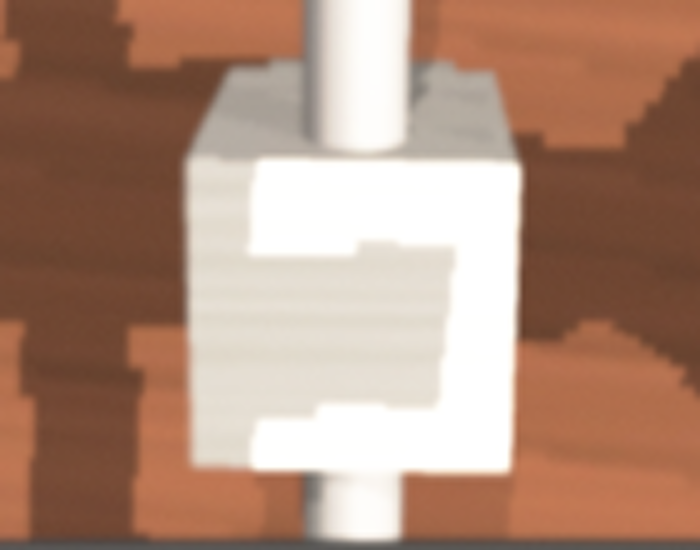

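servo_tool(
  series=[
    [1, -0.03, -0.098, 0.3, 0.007],
    [1, 0, 0, 0.4, 0],
    [1, 0, 0, 0.2, 0],
    [1, 0, 0, 0, 0],
    [0, 0, 0, 0, 0],
    [0, 0, 0, 0, 0],
    [0, 0, 0, 0, 0],
    [0, 0, 0, 0, 0],
    [0, 0, 0, 0, 0],
    [0, 0, 0, 0, 0],
  ],
)

```text
time: 5.5
tool_pos: [463.4, 109.3, 30.4]
tcp_rot: [3.142, 0.0, -3.053]
contact_force: [-0.4, -0.2, 0.3]
grip_width: 36.6
```

servo_tool(
  series=[
    [0, 0, 0, 0, 0],
    [0, 0, 0, 0, 0],
    [0, 0, 0, 0, 0],
    [0, 0, 0, 0, 0],
  ],
)

```text
time: 6.0
tool_pos: [463.4, 109.3, 30.4]
tcp_rot: [3.142, 0.0, -3.053]
contact_force: [-0.9, -0.4, -0.0]
grip_width: 0.9
```

```bash
python3 - <<'E'
from h import *
s=bot.get_obs(); print(s['tool_pos'],s['tcp_rot'],s['time'],s['grip_width'])
save('w3',bot.capture('wrist'));save('s3',cv2.resize(bot.capture('scene')[150:270,240:420],None,fx=4,fy=4))
E
```

```text
[463.44068521 109.32249974  30.40012204] [ 3.14151013e+00  7.61911315e-06 -3.05323497e+00] 6.0 0.8595305906926192
```

View pics/w3.png

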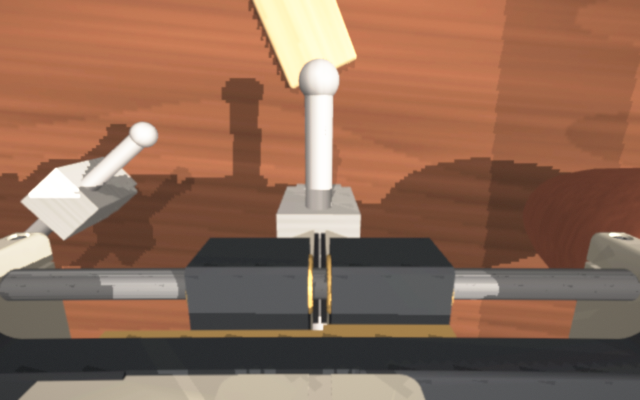

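View pics/s3.png

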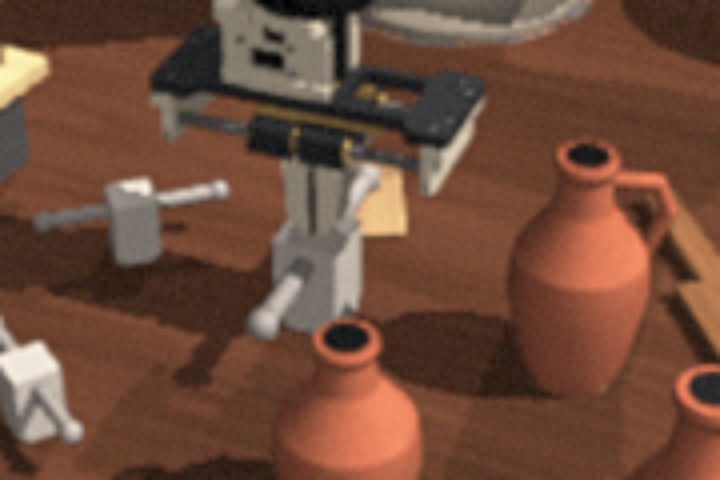

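```bash
python3 - <<'E'
from h import *
cm=bot.camera_model('scene')
print(proj(cm,[[462,114.7,76.7],[463.4,109.3,30.4],[463.4,109.3,66],[464,110,0]]))
img=bot.capture('scene');save('s4',cv2.resize(img[170:250,280:360],None,fx=7,fy=7,interpolation=cv2.INTER_CUBIC))
img=bot.capture('top');save('t4',cv2.resize(img[190:290,290:420],None,fx=6,fy=6,interpolation=cv2.INTER_CUBIC))
E
```

```text
[[321.26588164 202.54171962]
 [319.3602312  217.26911891]
 [319.15252948 205.80890663]
 [319.66574672 226.9575295 ]]
```

View pics/s4.png

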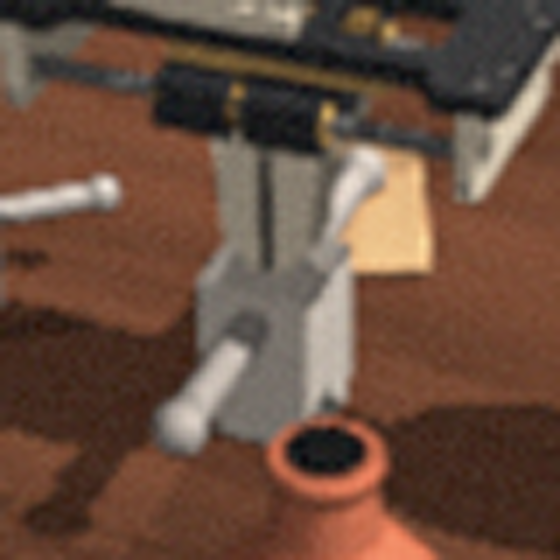

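View pics/t4.png

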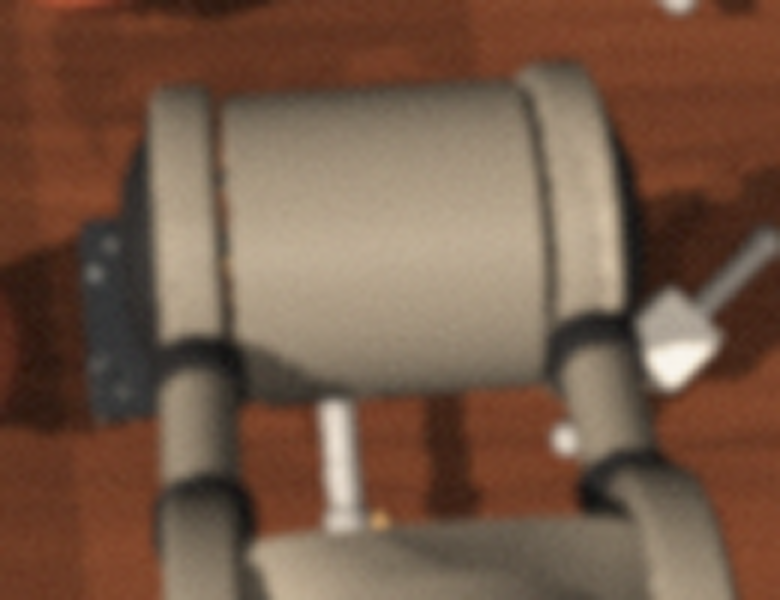

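The fingers closed on nothing. In the scene picture their tips end near the hub's top at (318,208), although the reported TCP is at z=30. I'll lift and check where the shut tips really are.

servo_tool(
  series=[
    [0, 0, 0, -0.5, 0],
    [0, 0, 0, -0.7, 0],
    [0, 0, 0, 0, 0],
    [0, 0, 0, 0, 0],
  ],
)

```text
time: 6.7
tool_pos: [463.0, 109.3, 90.0]
tcp_rot: [3.142, -0.001, -3.053]
contact_force: [-0.5, 0.2, 0.2]
grip_width: 0.5
```

```bash
python3 - <<'E'
from h import *
s=bot.get_obs(); print(s['tool_pos'],s['tcp_rot'],s['time'],s['grip_width'],bot.hold_point_z)
cm=bot.camera_model('scene'); print(proj(cm,[s['tool_pos'],s['tool_pos']+[0,0,35]]))
img=bot.capture('scene');save('s5',cv2.resize(img[150:250,270:370],None,fx=6,fy=6,interpolation=cv2.INTER_CUBIC))
cw=bot.camera_model('wrist');save('w5',bot.capture('wrist')); print(proj(cw,[s['tool_pos'],s['tool_pos']+[0,0,35]]))
E
```

```text
[462.9936709  109.2850897   89.95268076] [ 3.14151608e+00 -5.97687611e-04 -3.05323629e+00] 6.7 0.48748080981721564 18.8
[[319.07874373 197.79602837]
 [318.86389045 185.87933951]]
[[318.4230515  227.53300901]
 [318.32995112 251.49231041]]
```

View pics/s5.png

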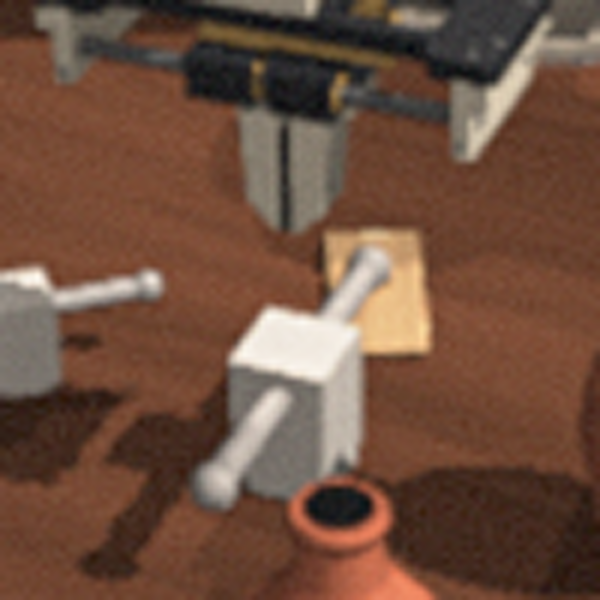

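View pics/w5.png

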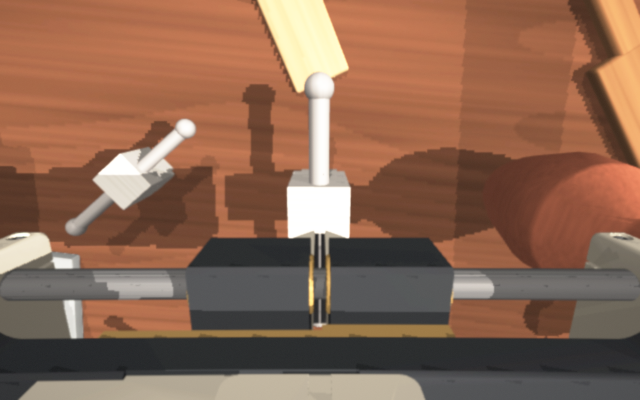

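servo_tool(
  series=[
    [1, 0, 0, 0, 0],
    [1, 0, 0, 0, 0],
    [1, 0, 0, 0, 0],
    [1, 0, 0, 0, 0],
    [1, 0, 0, 0, 0],
    [1, 0, 0, 0, 0],
    [1, 0, 0, 0.4, 0],
    [1, 0, 0, 0.4, 0],
    [1, 0, 0, 0.4, 0],
    [1, 0, 0, 0.4, 0],
    [1, 0, 0, 0, 0],
  ],
)

```text
time: 8.18
tool_pos: [462.4, 109.2, 9.4]
tcp_rot: [3.141, -0.003, -3.053]
contact_force: [-0.7, -0.2, 0.5]
grip_width: 91.5
```

```bash
python3 - <<'E'
from h import *
s=bot.get_obs(); print(s['tool_pos'],s['contact_force'],s['time'],s['grip_width'])
img=bot.capture('scene');save('s6',cv2.resize(img[150:250,270:370],None,fx=6,fy=6,interpolation=cv2.INTER_CUBIC))
E
```

```text
[462.37617698 109.21422151   9.41566697] [-0.72944188 -0.19915454  0.48807751] 8.175 91.51316302991985
```

View pics/s6.png

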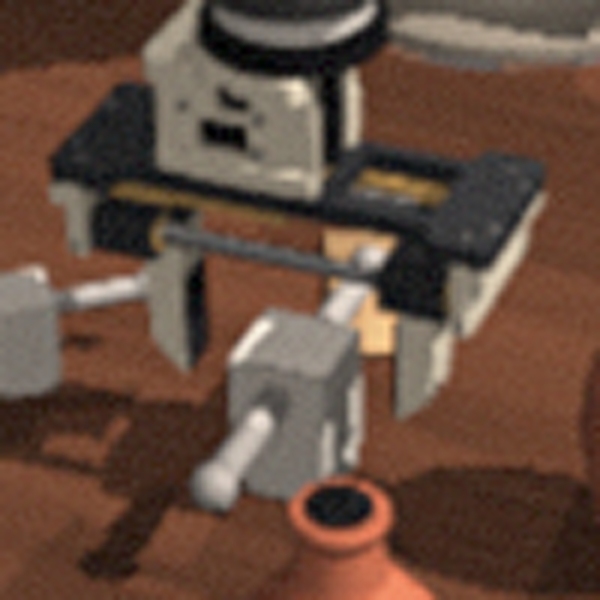

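servo_tool(
  series=[
    [1, 0, 0, 0.12, 0],
    [0, 0, 0, 0, 0],
    [0, 0, 0, 0, 0],
    [0, 0, 0, 0, 0],
    [0, 0, 0, 0, 0],
    [0, 0, 0, 0, 0],
    [0, 0, 0, 0, 0],
    [0, 0, 0, 0, 0],
  ],
)

```text
time: 9.22
tool_pos: [463.5, 109.2, 4.4]
tcp_rot: [-3.142, 0.0, -3.053]
contact_force: [-1.0, -1.8, -0.3]
grip_width: 42.0
```

servo_tool(
  series=[
    [0, 0, 0, -0.3, 0],
    [0, 0, 0, -0.7, 0],
    [0, 0, 0, -0.8, 0],
    [0, 0, 0, -0.8, 0],
    [0, 0, 0, -0.8, 0],
    [0, 0, 0, -0.8, 0],
    [0, 0, 0, -0.8, 0],
    [0, 0, 0, -0.4, 0],
    [0, -0.4, -0.4, 0, 0],
    [0, -0.5, -0.6, 0, 0],
    [0, -0.6, -0.7, 0, 0],
    [0, -0.6, -0.7, 0, 0],
    [0, -0.3, -0.4, 0, 0],
    [0, -0.2, -0.2, 0, 0],
    [0, 0, 0, 0, 0],
    [0, 0, 0, 0, 0],
  ],
)

```text
time: 11.22
tool_pos: [605.6, -27.7, 274.5]
tcp_rot: [3.141, -0.0, -3.052]
contact_force: [0.6, -0.1, -3.7]
grip_width: 41.9
```

```bash
python3 - <<'E'
from h import *
s=bot.get_obs(); print(s['tool_pos'],s['tcp_rot'],s['contact_force'],s['time'],s['grip_width'])
cw=bot.camera_model('wrist');save('w7',bot.capture('wrist'))
for l in ['screw_top','collar','handle_top','handle','handle_mouth']:
    for r in bot.pinpoint('wrist',l)[:3]: print(l,round(r['p'],2),w(cw,r['point']).round(1),proj(cw,w(cw,r['point'])).round())
save('s7',bot.capture('scene'))
cm=bot.camera_model('scene')
for l in ['handle','handle_mouth']:
    for r in bot.pinpoint('scene',l)[:3]: print(l,round(r['p'],2),w(cm,r['point']).round(1),proj(cm,w(cm,r['point'])).round())
E
```

```text
[605.56988264 -27.67702896 274.46010526] [ 3.14104733e+00 -4.64054742e-04 -3.05234341e+00] [ 0.5655107  -0.09210838 -3.65292314] 11.225 41.85897359984379
screw_top 0.57 [ 618.2 -130.3  209.6] [[190. 203.]]
handle_top 0.97 [452.4 -31.7  49.9] [[327.  31.]]
handle_top 0.89 [638.    4.8  46.5] [[341. 190.]]
handle_top 0.87 [604.2 -28.2 335.9] [[317. 273.]]
handle 0.91 [639.    3.7  -3.1] [[338. 182.]]
handle 0.72 [6.429e+02 4.184e+02 5.000e-01] [[623. 210.]]
handle 0.59 [609.2 -26.8 269.4] [[319. 230.]]
handle_mouth 0.8 [455.  -32.1   1. ] [[326.  41.]]
handle_mouth 0.74 [632.5   5.8  -1.2] [[340. 179.]]
handle 0.95 [609.2 -31.2 270.9] [[229. 146.]]
handle 0.93 [454.6 -29.4  -1.4] [[276. 212.]]
handle 0.67 [635.8   9.7  -2.5] [[250. 255.]]
handle_mouth 0.73 [635.4   8.8  -3.7] [[250. 255.]]
handle_mouth 0.72 [607.6 -31.5 268.3] [[230. 147.]]
handle_mouth 0.65 [461.6 -34.6  -3.4] [[273. 213.]]
```

View pics/w7.png

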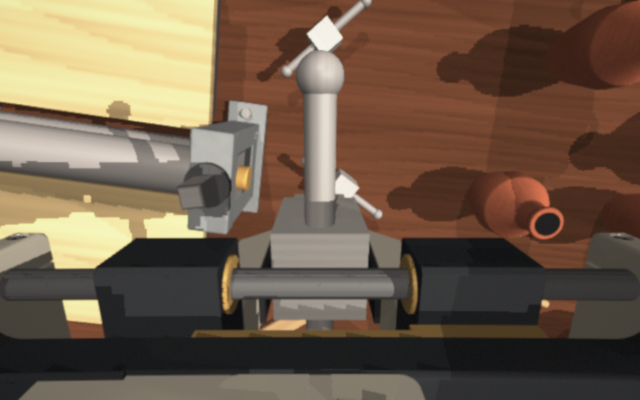

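View pics/s7.png

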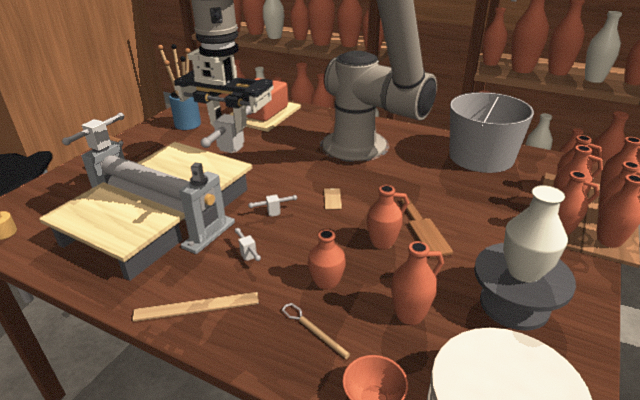

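```bash
python3 - <<'E'
import cv2
img=cv2.imread('pics/w7.png'); c=cv2.resize(img[145:235,160:260],None,fx=8,fy=8,interpolation=cv2.INTER_CUBIC)
c=cv2.convertScaleAbs(c,alpha=1.6,beta=10); cv2.imwrite('pics/w7c.png',c[:,:600])
img=cv2.imread('pics/s7.png'); c=cv2.resize(img[150:220,165:235],None,fx=8,fy=8,interpolation=cv2.INTER_CUBIC)
cv2.imwrite('pics/s7c.png',c)
E
```

```text
(no output)
```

View pics/w7c.png

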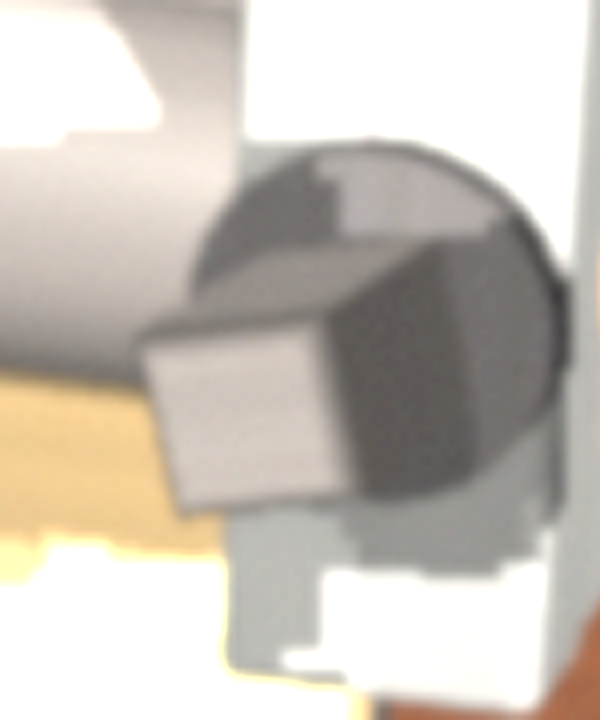

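View pics/s7c.png

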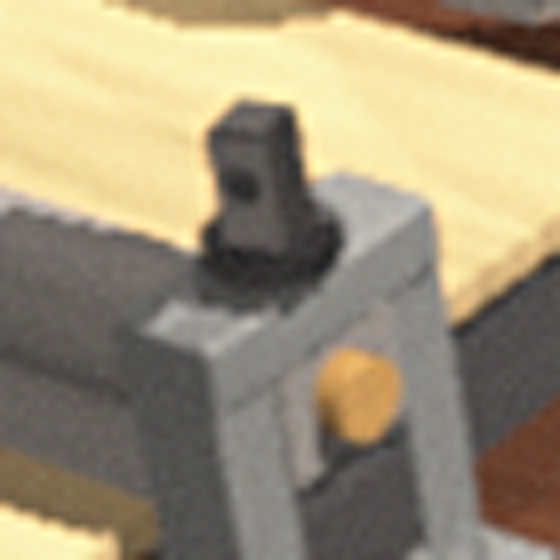

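```bash
python3 - <<'E'
from h import *
cw=bot.camera_model('wrist')
c=[(145,345),(320,322),(352,492),(185,512)]
W=np.array([ray_z(cw,(160+u/8,145+v/8),208)[:2] for u,v in c]); print(W.round(1),W.mean(0))
for i in range(4):
    d=W[(i+1)%4]-W[i]; print(np.linalg.norm(d).round(1),np.degrees(np.arctan2(d[1],d[0])).round(1)%90)
# collar ellipse: edges at z=168
E=np.array([(192,280),(250,180),(375,142),(500,200),(553,300),(556,390),(470,470),(400,497)],float)
Q=np.array([ray_z(cw,(160+u/8,145+v/8),168)[:2] for u,v in E])
A=np.c_[2*Q,np.ones(len(Q))]; s=np.linalg.lstsq(A,(Q**2).sum(1),rcond=None)[0]; print(s[:2],np.sqrt(s[2]+s[0]**2+s[1]**2))
E
```

```text
[[ 608.  -141.3]
 [ 604.1 -123.9]
 [ 621.7 -120.8]
 [ 625.3 -137.7]] [ 614.76697112 -130.90409417]
17.8 12.700000000000003
17.9 10.1
17.3 12.099999999999994
17.7 11.900000000000006
[ 614.33688349 -131.1418285 ] 20.97250191633842
```

```bash
python3 - <<'E'
from h import *
img=cv2.imread('pics/w7.png'); cv2.imwrite('pics/w7d.png',cv2.resize(img[185:345,240:400],None,fx=4.5,fy=4.5,interpolation=cv2.INTER_CUBIC))
E
```

View pics/w7d.png

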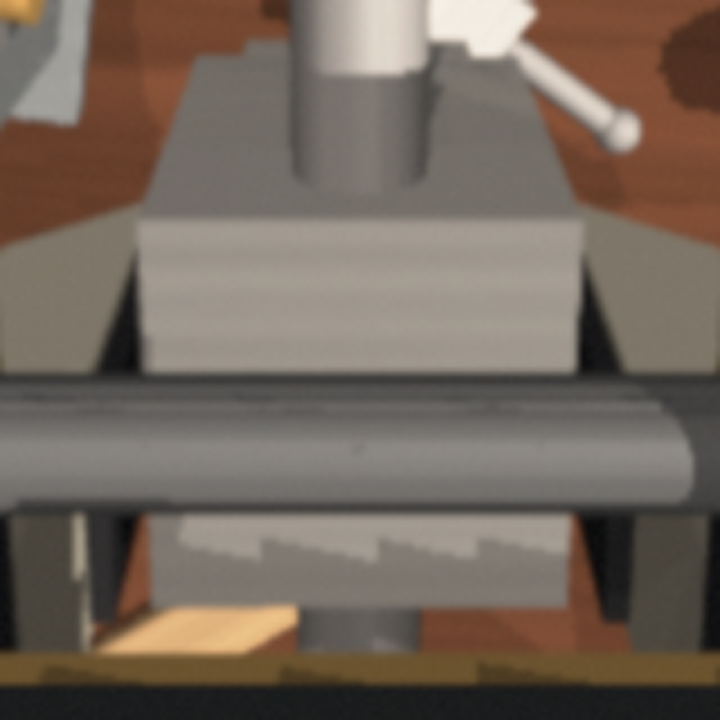

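```bash
python3 - <<'E'
from h import *
cw=bot.camera_model('wrist'); print(bot.get_obs()['tool_pos'])
for z in (334,336):
  W=np.array([ray_z(cw,(240+u/4.5,185+v/4.5),z)[:2] for u,v in [(140,218),(582,218),(570,605),(155,605)]])
  print(W.round(1).tolist(),W.mean(0),[np.linalg.norm(W[i]-W[i-1]).round(1) for i in range(4)])
E
```

```text
[606.09036543 -28.49915238 274.54255721]
[[588.6, -50.5], [584.8, -8.2], [627.5, -3.9], [631.3, -46.7]] [608.04613162 -27.33486805] [np.float64(42.9), np.float64(42.5), np.float64(42.9), np.float64(43.0)]
[[587.8, -50.3], [584.1, -8.5], [626.1, -4.4], [629.8, -46.6]] [606.93696608 -27.44325445] [np.float64(42.2), np.float64(41.9), np.float64(42.2), np.float64(42.3)]
```

servo_tool(
  series=[
    [0, 0, 0, 0, -0.075],
    [0, 0.075, -0.56, 0, 0],
    [0, 0.1, -0.8, 0, 0],
    [0, 0.1, -0.5, 0, 0],
    [0, 0, -0.2, 0, 0],
    [0, 0, 0, 0.5, 0],
    [0, 0, 0, 0.4, 0],
    [0, 0, 0, 0, 0],
    [0, 0, 0, 0, 0],
  ],
)

```text
time: 12.8
tool_pos: [614.4, -131.9, 230.5]
tcp_rot: [-3.141, 0.001, -2.935]
contact_force: [-0.3, -0.2, -2.9]
grip_width: 42.0
```

```bash
python3 - <<'E'
from h import *
s=bot.get_obs(); print(s['tool_pos'],np.degrees(s['tcp_rot'][2])%360,s['contact_force'],s['time'],s['grip_width'])
save('w8',bot.capture('wrist'))
img=bot.capture('scene');save('s8',cv2.resize(img[90:210,130:270],None,fx=5,fy=5,interpolation=cv2.INTER_CUBIC))
E
```

```text
[ 614.36083819 -131.87970738  230.48715304] 191.84558196802092 [-0.3173968  -0.20022162 -2.91497492] 12.8 42.04633721105968
```

View pics/s8.png

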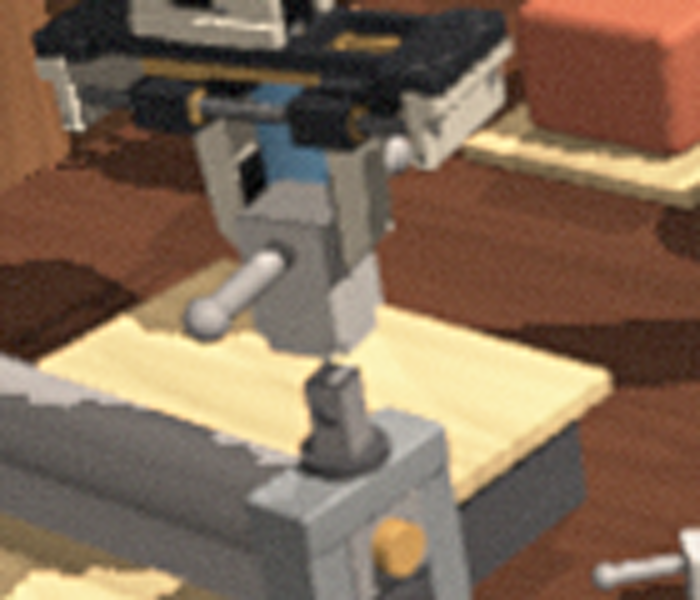

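View pics/w8.png

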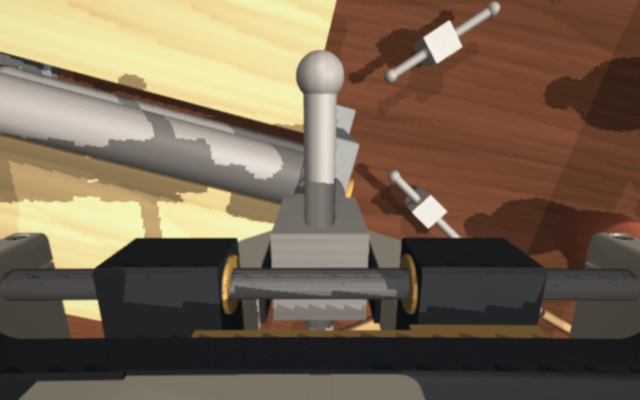

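```bash
python3 - <<'E'
from h import *
cm=bot.camera_model('scene'); img=cv2.imread('pics/s8.png')
def box(c,h,z,yaw):
    a=np.radians(yaw+np.array([45,135,225,315])); return np.c_[c[0]+h*2**.5*np.cos(a),c[1]+h*2**.5*np.sin(a),np.full(4,z)]
def crop(p): return ((p-[130,90]+.5)*5-.5)
def dr(P,col): cv2.polylines(img,[np.round(crop(proj(cm,P))).astype(int)],True,col,1)
dr(box((615,-130.9),21,226,11.8),(0,0,255)); dr(box((615,-130.9),21,292,11.8),(0,0,255))
dr(box((614.6,-131),9,208,11.8),(0,255,0))
t=np.radians(np.arange(0,360,15)); dr(np.c_[614.6+21*np.cos(t),-131+21*np.sin(t),np.full(24,168)],(0,255,0))
cv2.imwrite('pics/s8o.png',img[80:500,150:550])
E
```

```text
(no output)
```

View pics/s8o.png

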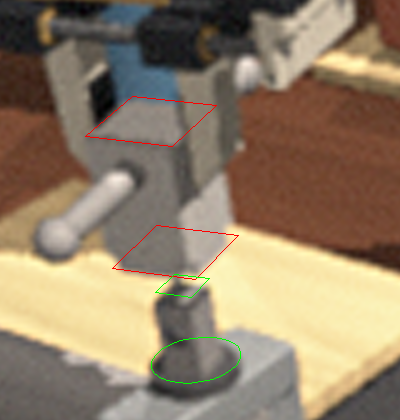

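```bash
python3 - <<'E'
from h import *
cm=bot.camera_model('scene'); img=bot.capture('scene')[:,:,::-1].copy()
x0,y0,k=160,110,9
c=cv2.resize(img[y0:y0+70,x0:x0+60],None,fx=k,fy=k,interpolation=cv2.INTER_CUBIC)
cv2.imwrite('pics/s9.png',cv2.convertScaleAbs(c,alpha=1.5,beta=10))
T=bot.capture('top'); save('t9',cv2.resize(T[130:220,400:520],None,fx=6,fy=6,interpolation=cv2.INTER_CUBIC))
E
```

```text
(no output)
```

View pics/s9.png

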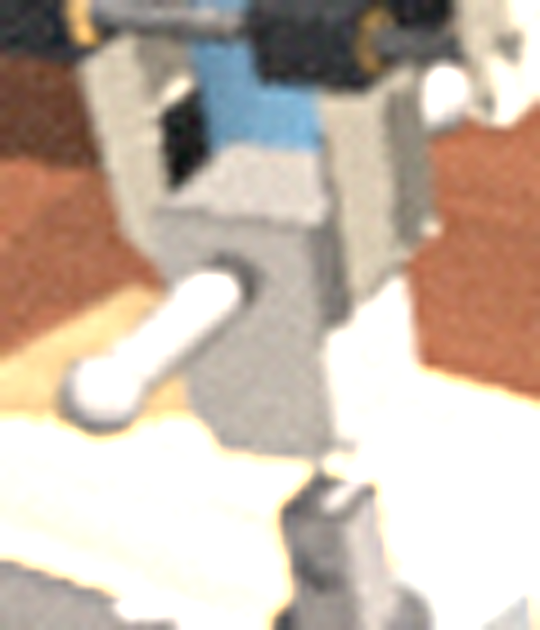

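View pics/t9.png

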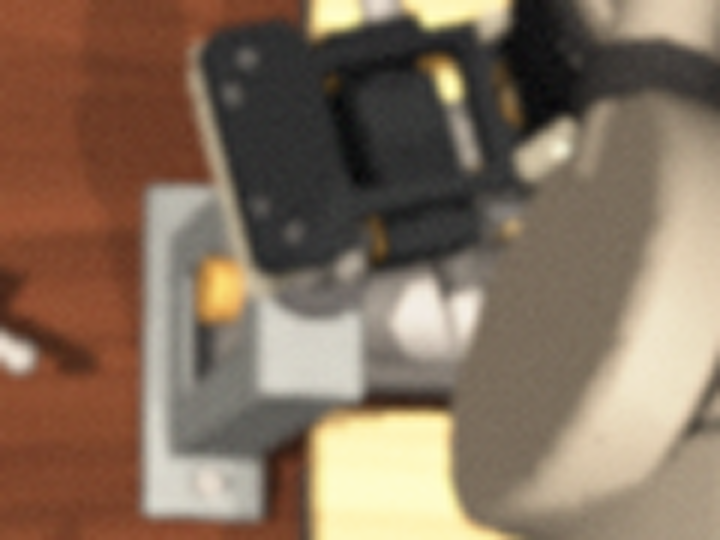

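servo_tool(
  series=[
    [0, 0, 0, 0.2, 0],
    [0, 0, 0, 0.1, 0],
    [0, 0, 0, 0, 0],
  ],
)

```text
time: 13.38
tool_pos: [613.4, -132.2, 213.5]
tcp_rot: [3.141, -0.001, -2.935]
contact_force: [-0.2, -1.0, -3.2]
grip_width: 42.0
```

servo_tool(
  series=[
    [0, 0, 0, 0.05, 0],
    [0, 0, 0, 0.05, 0],
    [0, 0, 0, 0, 0],
  ],
)

```text
time: 13.75
tool_pos: [613.7, -132.2, 209.2]
tcp_rot: [3.141, -0.0, -2.935]
contact_force: [-0.0, -0.4, -4.0]
grip_width: 42.1
```

servo_tool(
  series=[
    [0, 0, 0, 0.05, 0],
    [0, 0, 0, 0.05, 0],
    [0, 0, 0, 0, 0],
  ],
)

```text
time: 14.12
tool_pos: [613.7, -132.2, 204.1]
tcp_rot: [3.141, -0.0, -2.935]
contact_force: [-0.2, -0.2, -2.5]
grip_width: 42.1
```

servo_tool(
  series=[
    [0, 0, 0, 0.04, 0],
    [0, 0, 0, 0, 0],
  ],
)

```text
time: 14.38
tool_pos: [613.7, -132.2, 202.2]
tcp_rot: [3.141, -0.0, -2.935]
contact_force: [-0.2, -0.4, -3.6]
grip_width: 42.1
```

servo_tool(
  series=[
    [0, 0, 0, 0.04, 0],
    [0, 0, 0, 0, 0],
  ],
)

```text
time: 14.62
tool_pos: [613.7, -132.3, 200.2]
tcp_rot: [3.141, -0.0, -2.935]
contact_force: [0.2, 0.4, -2.7]
grip_width: 41.9
```

servo_tool(
  series=[
    [0, 0, 0, 0.04, 0],
    [0, 0, 0, 0, 0],
  ],
)

```text
time: 14.88
tool_pos: [613.7, -132.2, 198.2]
tcp_rot: [3.141, -0.0, -2.935]
contact_force: [0.4, 0.5, -3.9]
grip_width: 41.9
```

servo_tool(
  series=[
    [0, 0, 0, 0.04, 0],
    [0, 0, 0, 0, 0],
  ],
)

```text
time: 15.12
tool_pos: [613.7, -132.2, 196.2]
tcp_rot: [3.141, -0.0, -2.935]
contact_force: [1.0, 0.5, -2.9]
grip_width: 41.9
```

servo_tool(
  series=[
    [0, 0, 0, 0.04, 0],
    [0, 0, 0, 0, 0],
  ],
)

```text
time: 15.38
tool_pos: [613.7, -132.2, 194.2]
tcp_rot: [3.141, -0.0, -2.935]
contact_force: [0.5, 0.0, -3.5]
grip_width: 41.8
```

```bash
python3 - <<'E'
from h import *
s=bot.get_obs(); print(s['tool_pos'],s['contact_force'],s['moment'],s['time'],s['grip_width'])
img=bot.capture('scene');save('s10',cv2.resize(img[90:210,130:270],None,fx=5,fy=5,interpolation=cv2.INTER_CUBIC))
E
```

```text
[ 613.67959065 -132.22268894  194.17569054] [ 0.49020666  0.01153694 -3.4707303 ] [ 0.00079727  0.04950799 -0.03503627] 15.375 41.78566185288831
```

View pics/s10.png

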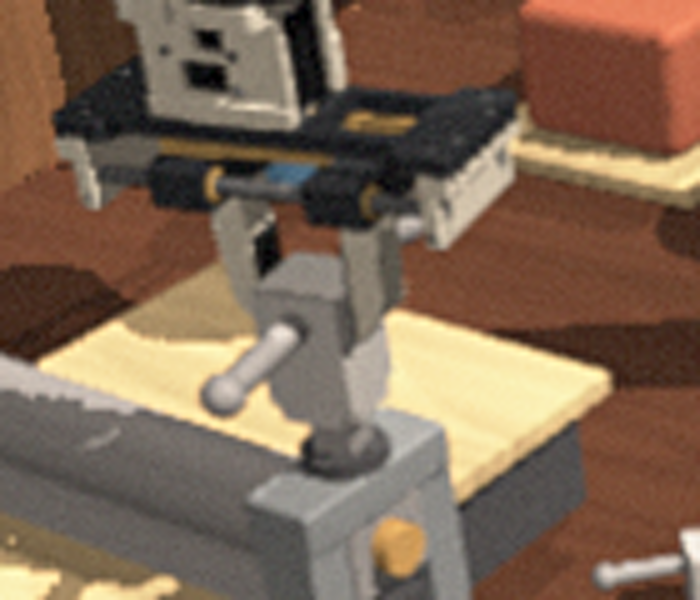

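servo_tool(
  series=[
    [0, 0, 0, 0.04, 0],
    [0, 0, 0, 0, 0],
  ],
)

```text
time: 15.68
tool_pos: [613.7, -132.2, 192.2]
tcp_rot: [3.141, -0.0, -2.935]
contact_force: [0.2, 0.5, -3.6]
grip_width: 41.9
```

servo_tool(
  series=[
    [0, 0, 0, 0.02, 0],
    [0, 0, 0, 0, 0],
  ],
)

```text
time: 15.92
tool_pos: [613.8, -132.3, 191.3]
tcp_rot: [3.141, -0.0, -2.935]
contact_force: [0.5, 0.0, -2.6]
grip_width: 41.9
```

servo_tool(
  series=[
    [1, 0, 0, 0, 0],
    [1, 0, 0, 0, 0],
    [1, 0, 0, 0, 0],
    [1, 0, 0, 0, 0],
    [1, 0, 0, 0, 0],
    [1, 0, 0, 0, 0],
    [1, 0, 0, 0, 0],
  ],
)

```text
time: 16.8
tool_pos: [613.8, -132.3, 191.4]
tcp_rot: [3.141, 0.0, -2.935]
contact_force: [-0.7, -0.3, 0.4]
grip_width: 91.9
```

```bash
python3 - <<'E'
from h import *
s=bot.get_obs(); print(s['tool_pos'],s['contact_force'],s['time'],s['grip_width'])
img=bot.capture('scene');save('s11',cv2.resize(img[90:210,130:270],None,fx=5,fy=5,interpolation=cv2.INTER_CUBIC))
cm=bot.camera_model('scene')
for l in ['handle','handle_top']:
    for r in bot.pinpoint('scene',l)[:3]: print(l,round(r['p'],2),w(cm,r['point']).round(1),proj(cm,w(cm,r['point'])).round())
save('w11',bot.capture('wrist'))
E
```

```text
[ 613.80131521 -132.25106746  191.37596326] [-0.66305479 -0.25180698  0.39478349] 16.8 91.89912294705994
handle 0.93 [ 620.5 -132.5  185.5] [[195. 172.]]
handle 0.76 [ 4.545e+02 -3.300e+01 -4.000e-01] [[275. 211.]]
handle 0.75 [635.4   8.4  -1.6] [[250. 255.]]
handle_top 0.77 [ 608.5 -134.2  246.2] [[194. 147.]]
handle_top 0.64 [454.9 -36.4  46.1] [[272. 197.]]
handle_top 0.57 [640.4   7.8  44.6] [[246. 241.]]
```

View pics/s11.png

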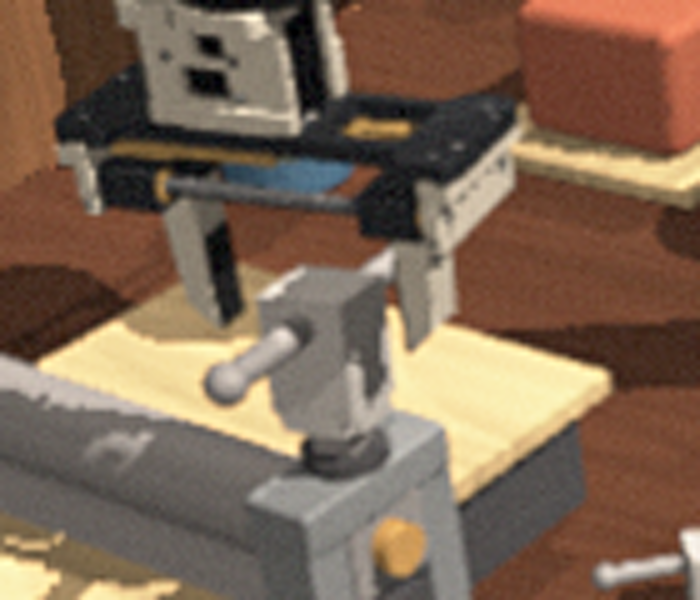

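View pics/w11.png

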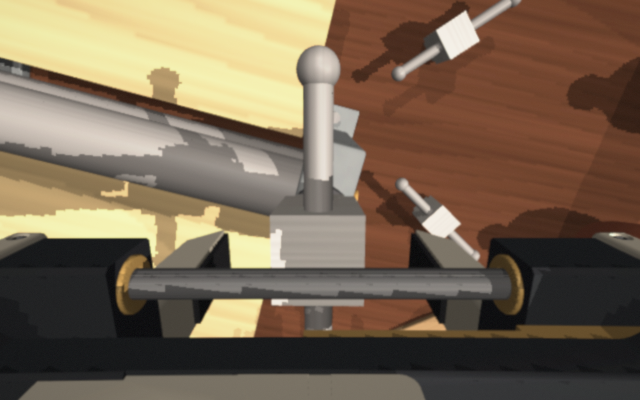

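The handle stands free at (195,172) in the scene, 17 mm above the collar by the network's figure, leaning a little towards -x. Next I go up, shut the fingers and press.

servo_tool(
  series=[
    [1, 0, 0, -0.2, 0],
    [1, 0, 0, -0.4, 0],
    [1, 0, 0, -0.5, 0],
    [1, 0, 0, -0.5, 0],
    [0, -0.043, 0.011, 0, 0],
    [0, 0, 0, 0, 0],
    [0, 0, 0, 0, 0],
    [0, 0, 0, 0, 0],
    [0, 0, 0, 0, 0],
    [0, 0, 0, 0, 0],
    [0, 0, 0, 0, 0],
    [0, 0, 0, 0, 0],
    [0, 0, 0, 0, 0],
    [0, 0, 0, 0, 0],
  ],
)

```text
time: 18.75
tool_pos: [615.8, -131.3, 271.4]
tcp_rot: [3.142, 0.0, -2.935]
contact_force: [0.6, 0.3, -0.7]
grip_width: 0.9
```

```bash
python3 - <<'E'
from h import *
s=bot.get_obs(); print(s['tool_pos'],s['contact_force'],s['time'],s['grip_width'])
img=bot.capture('scene');save('s12',cv2.resize(img[90:210,130:270],None,fx=5,fy=5,interpolation=cv2.INTER_CUBIC))
cm=bot.camera_model('scene')
for l in ['handle','handle_top']:
    for r in bot.pinpoint('scene',l)[:1]: print(l,round(r['p'],2),w(cm,r['point']).round(1),proj(cm,w(cm,r['point'])).round())
cw=bot.camera_model('wrist');save('w12',bot.capture('wrist'))
for l in ['handle','handle_top']:
    for r in bot.pinpoint('wrist',l)[:3]: print(l,round(r['p'],2),w(cw,r['point']).round(1),proj(cw,w(cw,r['point'])).round())
E
```

```text
[ 615.7778969  -131.29697249  271.39972394] [ 0.61070216  0.26885847 -0.6654045 ] 18.75 0.9133482082290292
handle 0.86 [637.7   7.8  -0.8] [[249. 255.]]
handle_top 0.81 [635.8   5.5  45.7] [[247. 239.]]
handle 0.74 [ 616.2 -129.9  181. ] [[320. 191.]]
handle 0.68 [449.3 -31.9   2.8] [[422.  47.]]
handle_top 0.88 [636.1   4.8  46.3] [[418. 200.]]
handle_top 0.69 [ 611.6 -136.7  250.1] [[312. 208.]]
handle_top 0.59 [453.4 -30.5  50.9] [[435.  44.]]
```

View pics/s12.png

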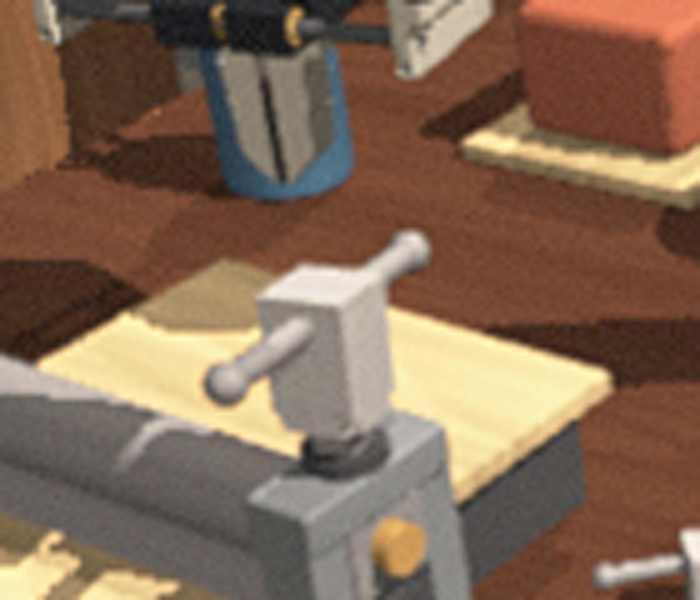

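View pics/w12.png

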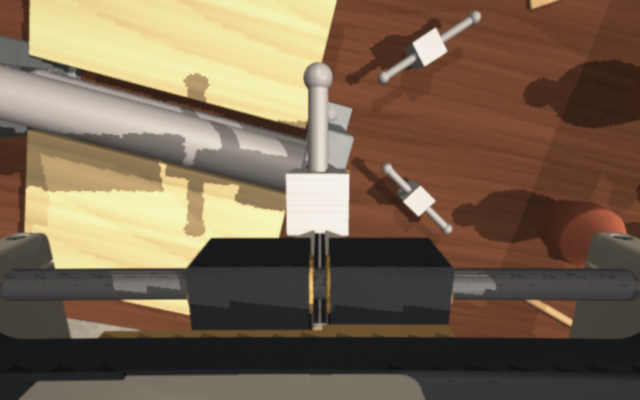

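servo_tool(
  series=[
    [0, 0, 0, 0.4, 0],
    [0, 0, 0, 0.2, 0],
    [0, 0, 0, 0.1, 0],
    [0, 0, 0, 0, 0],
  ],
)

```text
time: 19.55
tool_pos: [615.8, -131.3, 236.3]
tcp_rot: [3.141, -0.0, -2.935]
contact_force: [0.7, 0.7, -0.3]
grip_width: 0.3
```

servo_tool(
  series=[
    [0, 0, 0, 0.06, 0],
    [0, 0, 0, 0.06, 0],
    [0, 0, 0, 0, 0],
  ],
)

```text
time: 19.92
tool_pos: [615.7, -131.2, 230.2]
tcp_rot: [3.141, -0.0, -2.935]
contact_force: [-0.3, 0.2, 0.1]
grip_width: 0.4
```

servo_tool(
  series=[
    [0, 0, 0, 0.04, 0],
    [0, 0, 0, 0.04, 0],
    [0, 0, 0, 0, 0],
  ],
)

```text
time: 20.3
tool_pos: [615.7, -131.3, 226.2]
tcp_rot: [3.141, -0.0, -2.935]
contact_force: [0.3, -0.1, 1.1]
grip_width: 0.6
```

servo_tool(
  series=[
    [0, 0, 0, 0.04, 0],
    [0, 0, 0, 0.02, 0],
    [0, 0, 0, 0, 0],
  ],
)

```text
time: 20.68
tool_pos: [615.7, -131.3, 223.3]
tcp_rot: [3.141, -0.0, -2.935]
contact_force: [0.4, -0.2, -0.2]
grip_width: 0.6
```

servo_tool(
  series=[
    [0, 0, 0, 0.04, 0],
    [0, 0, 0, 0, 0],
  ],
)

```text
time: 20.92
tool_pos: [615.7, -131.3, 221.2]
tcp_rot: [3.141, -0.0, -2.935]
contact_force: [1.2, 0.3, -0.2]
grip_width: 0.8
```

servo_tool(
  series=[
    [0, 0, 0, 0.04, 0],
    [0, 0, 0, 0, 0],
  ],
)

```text
time: 21.18
tool_pos: [615.7, -131.3, 219.2]
tcp_rot: [3.141, -0.0, -2.935]
contact_force: [-0.2, -0.3, 0.2]
grip_width: 0.6
```

servo_tool(
  series=[
    [0, 0, 0, 0.04, 0],
    [0, 0, 0, 0, 0],
  ],
)

```text
time: 21.42
tool_pos: [615.7, -131.3, 217.2]
tcp_rot: [3.141, -0.0, -2.935]
contact_force: [0.3, 0.2, -0.2]
grip_width: 0.9
```

servo_tool(
  series=[
    [0, 0, 0, 0.03, 0],
    [0, 0, 0, 0, 0],
  ],
)

```text
time: 21.68
tool_pos: [615.7, -131.3, 215.7]
tcp_rot: [3.141, -0.0, -2.935]
contact_force: [-0.2, -0.1, -0.4]
grip_width: 0.1
```

```bash
python3 - <<'E'
from h import *
s=bot.get_obs(); print(s['tool_pos'],s['contact_force'],s['time'],s['grip_width'])
img=bot.capture('scene');save('s13',cv2.resize(img[90:210,130:270],None,fx=5,fy=5,interpolation=cv2.INTER_CUBIC))
E
```

```text
[ 615.71588351 -131.28181044  215.74645774] [-0.22304337 -0.11527498 -0.43387481] 21.675 0.08575893878335207
```

View pics/s13.png

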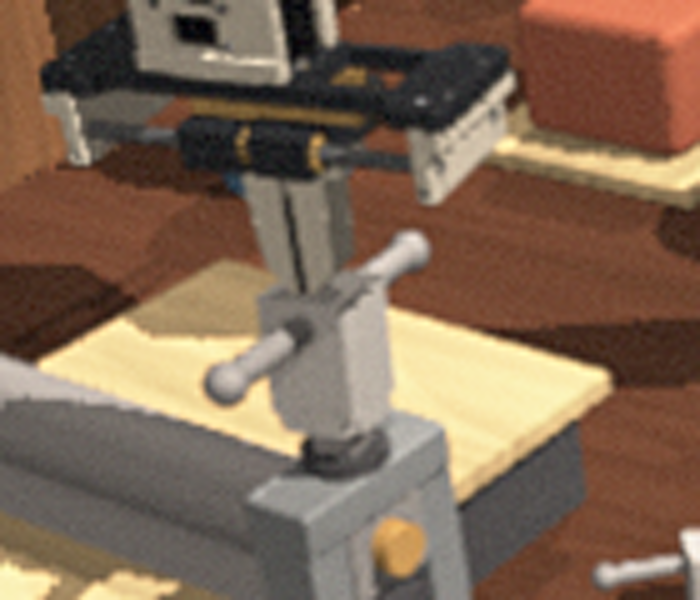

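servo_tool(
  series=[
    [0, 0, 0, 0.03, 0],
    [0, 0, 0, 0, 0],
  ],
)

```text
time: 21.98
tool_pos: [616.0, -131.3, 214.6]
tcp_rot: [-3.141, 0.001, -2.935]
contact_force: [1.5, -0.7, 0.2]
grip_width: 0.5
```

servo_tool(
  series=[
    [0, 0, 0, 0.03, 0],
    [0, 0, 0, 0, 0],
  ],
)

```text
time: 22.22
tool_pos: [616.5, -131.4, 213.9]
tcp_rot: [-3.141, 0.002, -2.935]
contact_force: [0.1, -0.0, 4.4]
grip_width: -0.0
```

servo_tool(
  series=[
    [0, 0, 0, 0.03, 0],
    [0, 0, 0, 0, 0],
  ],
)

```text
time: 22.48
tool_pos: [616.9, -131.6, 213.2]
tcp_rot: [-3.14, 0.004, -2.935]
contact_force: [1.9, 0.5, 8.7]
grip_width: 0.5
```

servo_tool(
  series=[
    [0, 0, 0, 0.03, 0],
    [0, 0, 0, 0, 0],
  ],
)

```text
time: 22.72
tool_pos: [617.2, -131.6, 212.2]
tcp_rot: [-3.139, 0.005, -2.935]
contact_force: [1.5, 0.6, 8.3]
grip_width: 0.1
```

servo_tool(
  series=[
    [0, 0, 0, 0.03, 0],
    [0, 0, 0, 0, 0],
  ],
)

```text
time: 22.98
tool_pos: [617.2, -131.4, 210.0]
tcp_rot: [-3.14, 0.004, -2.935]
contact_force: [3.8, 0.5, 5.3]
grip_width: 0.3
```

servo_tool(
  series=[
    [0, 0, 0, 0.04, 0],
    [0, 0, 0, 0.04, 0],
    [0, 0, 0, 0, 0],
  ],
)

```text
time: 23.35
tool_pos: [617.9, -131.3, 206.3]
tcp_rot: [-3.139, 0.006, -2.935]
contact_force: [4.2, 1.3, 6.3]
grip_width: 0.9
```

servo_tool(
  series=[
    [0, 0, 0, 0.04, 0],
    [0, 0, 0, 0.04, 0],
    [0, 0, 0, 0, 0],
  ],
)

```text
time: 23.72
tool_pos: [615.1, -131.2, 199.4]
tcp_rot: [3.14, -0.002, -2.936]
contact_force: [0.8, 0.2, -0.1]
grip_width: 0.3
```

servo_tool(
  series=[
    [0, 0, 0, 0.04, 0],
    [0, 0, 0, 0, 0],
  ],
)

```text
time: 23.98
tool_pos: [615.7, -131.3, 198.2]
tcp_rot: [3.141, -0.0, -2.936]
contact_force: [1.1, 0.7, -0.2]
grip_width: -0.1
```

servo_tool(
  series=[
    [0, 0, 0, 0.04, 0],
    [0, 0, 0, 0, 0],
  ],
)

```text
time: 24.22
tool_pos: [615.9, -131.4, 197.9]
tcp_rot: [-3.141, 0.001, -2.935]
contact_force: [-2.5, 0.6, 8.4]
grip_width: 0.8
```

servo_tool(
  series=[
    [0, 0, 0, 0.04, 0],
    [0, 0, 0, 0, 0],
  ],
)

```text
time: 24.48
tool_pos: [616.3, -131.5, 197.9]
tcp_rot: [-3.139, 0.004, -2.935]
contact_force: [-4.3, 1.5, 16.0]
grip_width: 0.3
```

servo_tool(
  series=[
    [0, 0, 0, 0.04, 0],
    [0, 0, 0, 0, 0],
  ],
)

```text
time: 24.72
tool_pos: [616.5, -131.6, 197.8]
tcp_rot: [-3.138, 0.005, -2.935]
contact_force: [-7.5, 1.5, 25.5]
grip_width: 0.6
```

The push met a hard stop after about 16 mm of travel, with an audible-style force drop on the way, so it looks home. I back off and check.

servo_tool(
  series=[
    [0, 0, 0, -0.1, 0],
    [0, 0, 0, -0.4, 0],
    [0, 0, 0, -0.6, 0],
    [0, 0, 0, -0.6, 0],
    [0, 0, 0, -0.3, 0],
    [0, 0, 0, 0, 0],
    [0, 0, 0, 0, 0],
  ],
)

```text
time: 25.6
tool_pos: [615.4, -131.2, 291.1]
tcp_rot: [3.14, -0.002, -2.935]
contact_force: [-0.1, 0.1, -0.4]
grip_width: 0.5
```

```bash
python3 - <<'E'
from h import *
s=bot.get_obs(); print(s['tool_pos'],s['contact_force'],s['time'])
img=bot.capture('scene');save('s14',cv2.resize(img[90:210,130:270],None,fx=5,fy=5,interpolation=cv2.INTER_CUBIC))
cm=bot.camera_model('scene')
for l in ['handle','handle_top','jar_a']:
    for r in bot.pinpoint('scene',l)[:4]: print(l,round(r['p'],2),w(cm,r['point']).round(1))
cw=bot.camera_model('wrist');save('w14',bot.capture('wrist'))
for l in ['handle','handle_top']:
    for r in bot.pinpoint('wrist',l)[:3]: print(l,round(r['p'],2),w(cw,r['point']).round(1))
E
```

```text
[ 615.41677737 -131.20646133  291.05553186] [-0.07523519  0.12787873 -0.40174525] 25.6
handle 0.82 [457.  -31.8   1.2]
handle 0.76 [636.7  10.1  -1. ]
handle 0.57 [ 617.5 -132.   165.1]
handle_top 0.62 [638.2   6.5  43.3]
handle_top 0.61 [452.3 -36.6  44.2]
handle_top 0.59 [ 616.9 -129.9  230.4]
jar_a 0.97 [447.1 275.   -2. ]
jar_a 0.97 [648.3 415.   -1. ]
jar_a 0.66 [634.9 214.6  -2.7]
handle 0.97 [ 614.9 -129.3  167. ]
handle 0.86 [636.6   6.4   2.2]
handle_top 0.71 [ 612.4 -131.5  235.6]
handle_top 0.61 [455.3 -32.6  50.8]
handle_top 0.59 [637.5   3.2  47.4]
```

View pics/s14.png

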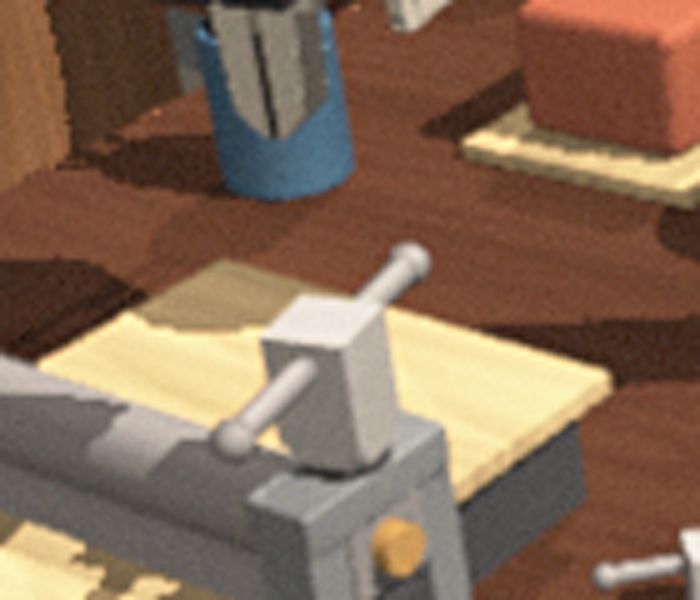

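View pics/w14.png

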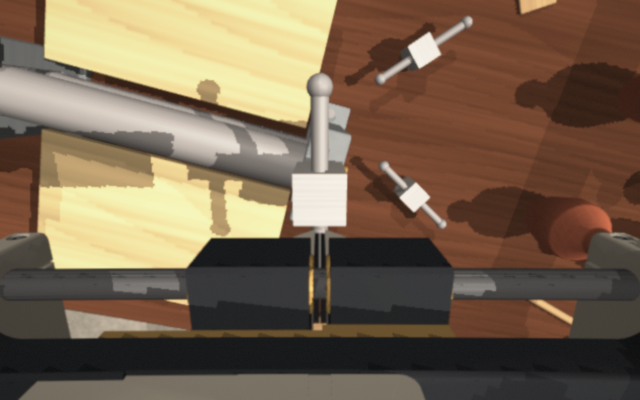

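The scene picture shows the handle upright with its underside flush on the collar at about (345,470) in the crop. The networks put the underside at z of 165 to 167 mm. The jars are unmoved and the gripper is clear.

```bash
python3 -c "
from plant import bot
print(bot.close_job())"
```

```text
the job is handed in; nothing more can be done
None
```

The T-handle is fitted on the left-hand screw and pressed fully home, and the job is handed in; no verdict was reported.

**What I did**
- I picked the largest of the three loose handles; its bar measured 189 mm against about 125 to 130 mm for the look-alikes.
- I turned it to the square's angle of about 11.8°, lowered it over the screw and let go. It then stood free on the spring ball, about 17 mm above the collar and leaning slightly.
- I pressed it down with the fingers shut. The push built to about 9 N and then fell off as the ball was passed. The handle stopped hard about 15 mm below where the push began, and I held 25 N there before backing off.

**Last checks**
- **Seating:** the networks put the underside at z of 165 to 167 mm (the collar is at 168 mm) and within about 3.5 mm of the screw axis, which is no better than their own accuracy of about 4 mm. The picture shows the handle upright and flush on the collar.
- **Ball:** I had no reading of the ball itself. The force drop and the hard stop are the evidence that it clicked in.
- **Pots and robot:** the jar positions agree with the first measurements to within about 5 mm, which is the networks' own error. The gripper was about 90 mm above its pressing position, with no contact force.

**What disagreed**
- **First grasp:** it closed on nothing, because the fingertips are really about 30 mm short of the reported TCP. I corrected the height from the scene camera.
- **Scene overlay:** one hub corner was about 3 px (roughly 6 mm) off in the check before fitting. The handle still went over the square without touching, so the wrist camera's measurement was the right one to use.

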